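Hold the polishing machine's spark flap at its balance point

TASK

The stay of the polishing machine's amber spark flap is going to be adjusted. Take the flap by its red handle bar and swing it all the way down to its open stop, then push it back up to the over-centre balance point, upright above its hinge, and finish there still gripping the bar in the fingers so that the flap falls neither way. Guide the flap the whole time (never let it drop or slam) and leave everything else on the bench where it is.

Things in the scene. Friction and masses are not known exactly. Their poses are not given: they have to be found in the camera images.
- machine: Fixed grey polishing machine, 300 mm wide (y), orange buff inside, blue motor on its -y side. Origin on the bench straight below the middle of the hinge line; z up, x horizontal into the machine (front looks to -x), y along the hinge. Housing x = -10 to 255 mm, roof (x = 95 to 255) 195 mm high. Place and heading vary; x points along world +y within 23 degrees.
- flap (a joint): Swing of the bottom-hinged flap, rad. 0 = shut, leaning 0.40 rad back into the machine (the start); 0.40 = upright, its balance point, bar straight above hinge; 1.92 = open stop, swung out and down to the machine's -x side, 0.05 rad above level. Nearly frictionless: let go, it (0.3 to 0.6 kg) falls to the stop it leans towards; weight felt at the bar at most 3.5 N.
- flap_bar (a point): Middle of the red handle bar: round, 14 mm thick, 120 mm long, level, along the machine's y, on a 12 mm arm at each end (94 mm clear between), 205 mm from the hinge line. A 50 mm gap parts its centre line from the top edge of the framed amber panel (228 mm wide, 12 mm thick). The bar can turn between the fingers. Site z: from hinge to bar along the flap; y: along the bar.
- flap_hinge (a point): Middle of the flap's hinge line, 60 mm above the bench, straight above the machine's origin; its axes turn with the flap, z pointing along the flap to the bar, y along the hinge line.
- tin: Bystander, loose: steel tin with paper label, 68 mm across, 50 mm tall. Origin under its centre.
- spare_wheel: Bystander, loose: orange spare polishing wheel lying flat, 100 mm across, 22 mm thick. Origin under its centre.
- parts_tray: Bystander, loose: blue open parts tray 100 x 140 x 30 mm. Origin under its centre.
- screwdriver: Bystander, loose: screwdriver with yellow handle lying on the bench along its own x, about 200 mm long.
- caliper_case: Bystander, loose: flat black case 100 x 270 x 24 mm with a steel caliper fixed on top (32 mm tall in all). Origin under its centre.
- carton: Bystander, loose: red carton 85 x 120 x 35 mm, on the rear of the machine's roof. Origin under its centre.
- oil_jar: Bystander, loose: amber jar 56 mm across, 85 mm tall. Origin under its centre.

How it is judged:
By the outcome, as a careful person would: the job done as asked, in the order asked, and still so for the second after the job is handed in, while the arm keeps its last pose, push and grip.
It also fails if it takes over 50 s, if anything falls off the work surface, if the arm or the gripper's body presses on something with over 40 N, if the wrist force passes 120 N, or if a joint passes its speed limit or range.

ROBOT

A 7-joint arm with a two-finger parallel gripper is mounted at the origin on the work surface. World frame = base frame: x ahead of the robot, y to its left, z up, the work surface at z = 0. Lengths are in m, angles in rad, forces in N, time in s.
With the tool pointing down it reaches from about 0.35 to 0.9 m from the base axis. Payload 8.1 kg.
Tool frame: the origin (TCP) lies at the centre of the arm's flange, where the gripper is bolted on; the fingertips stand 178 mm ahead of it and the grasp point (between the pads) lies 159 mm ahead of it; z points along the fingers, y is the line along which they close (so a half turn about z gives the same grasp; the last joint's range is limited). The gripper opens to 92 mm and grips with 3 to 60 N. Pads are 19 mm wide; open, the fingers measure 130 mm over their backs; the gripper's body (75 mm by 190 mm) begins 47 mm behind the grasp point.
Start: joints at [1.154, 0.434, 0.025, 1.573, -0.012, 1.134, -0.075], TCP at [0.193, -0.594, 0.405] pointing down, gripper open.
Joint ranges: [-2.62, 2.62], [-0.44, 2.09], [-1.27, 1.32], [0.08, 2.57], [-1.32, 4.46], [0.12, 2], [-2.74, 2.74]. Speed limits (rad/s): [2.22, 2.22, 3.01, 3.01, 3.14, 3.14, 3.14].

INTERFACE

Orientations are given as a rotation vector (axis times angle).
In Python, from cell import arm gives the robot as it stands. The module is installed in compiled form; this text tells all that it offers.
- The arm moves only by the shell command python3 -m inch 'ROWS' [FORCE]. ROWS is text: rows parted by semicolons, each of 5 numbers parted by spaces: the shift along the tool's x, y, z in m, then the turn about the tool's z in rad, then the finger opening in m, from 0 to 0.0918. In form: x y z roll fingers; .... A call has 1 to 5 rows; each row is the pose to reach, as a shift and turn from the pose commanded when the call began, along the tool's axes at that moment; what a row does not reach only later rows make up. A row lasts 1/10 s, in which the tool goes at most 50 mm and 8.59 degrees, less where a joint would pass 70% of its speed; a pose out of reach is approached as far as the arm can. A call with a gripper value outside its range is refused whole. The fingers move at their own pace and stop on an object; FORCE is the grip in N (left out, the last holds). Time passes only in rows, so rows that repeat a pose let the fingers close. It gives the time, the measured TCP pose, the force, the opening and the grip force at its end, in the units of the state.
- arm.observe(): the state, without advancing time (a new reading comes with each control period).
- arm.get_image(name): name is "scene" or "top" or "wrist"; returns the picture (420x560x3 uint8, red, green, blue); there is no depth.
- arm.get_calibration(name): a dict with "intrinsics" (3x3 intrinsics, pixels), "distortion" ([k1, k2, p1, p2, k3] as OpenCV has them; the pictures are not rectified), "pose" (4x4, takes a point from camera to world coordinates). Camera axes: x right, y up, looking along -z (the intrinsics and any distortion apply to the point x, -y, -z); pixel columns grow to the right and rows downward; lengths in m; the calibration is good to about 2 mm. A picture is of the moment at which its call begins: read the wrist's pose just before it. get_calibration takes no time and is no camera call; for the wrist camera it gives the pose at the moment of the call.
- arm.sign_off(): hands the job in; it is judged then, once.
Trained networks look in the newest picture that a camera, given by its name, has taken for a name from the list of things; names that differ only in an ending like _2 or _b are one class to them, and where a whole thing is asked for, a point or a joint stands for the part that bears it (a point fixed in the world has none). Each returns a list of dicts, best first, with "conf" (0 to 1); they miss things now and then, are a little off and sometimes report something else, mostly with a low value. They report only what shows in the picture. A call takes as long as a camera call.
- arm.look_for(camera, query): "point" ([row, column] in pixels, amid what is visible of it).
- arm.silhouettes(camera, query): "region" (420x560 bool, what is visible of it) and "point" ([row, column] in pixels, amid what is visible of it).
- arm.place_of(camera, query): "point" ([row, column] in pixels: a listed point, or the origin of a listed thing).
The state is a dict: "clock": time; "joints": joint angles; "dq": joint speeds; "joint_efforts": joint torques, N m; "position": TCP position; "ee_rot": TCP orientation; "force": force on the tool from outside, world axes, zero at the start; "ft_torque": the same for the moment, N m; "width": opening from 0.0 (shut) to 1.0 (fully open); "gripper_force": force on a finger pad.
Only numpy, scipy, OpenCV 4.12 (cv2) and the standard library are available. Lean on these libraries where they do the work, as an engineer would, in place of code of your own. Each camera call takes 0.05 s, during which the arm holds its last target. There are 200 camera calls.

## Working session

There is one attempt and no reset: what is moved stays moved. The work goes in short steps, Python scripts to look and compute and a shell command to move; the robot and the scene stay as the last step left them, time stands still between calls to the robot, and variables do not carry over. Pictures are saved under pics/ and viewed, at most 10 in all, crops included, and the job is handed in when it is done.

```bash
mkdir -p pics; ls; cat > h.py <<'E'
import numpy as np,cv2
from cell import arm
from scipy.spatial.transform import Rotation as R
def cal(c):
    k=arm.get_calibration(c);return np.array(k['intrinsics'],float),np.array(k['distortion'],float),np.array(k['pose'],float)
def ray(c,rc):
    K,d,T=cal(c);u=cv2.undistortPoints(np.array([[[rc[1],rc[0]]]],float),K,d)[0,0]
    v=T[:3,:3]@np.array([u[0],-u[1],-1]);return T[:3,3],v/np.linalg.norm(v)
def proj(c,P):
    K,d,T=cal(c);p=(np.atleast_2d(P)-T[:3,3])@T[:3,:3];p=p*[1,-1,-1]
    return cv2.projectPoints(p,np.zeros(3),np.zeros(3),K,d)[0][:,0,::-1]
def tri(rs):
    A=np.zeros((3,3));b=np.zeros(3)
    for o,v in rs:
        M=np.eye(3)-np.outer(v,v);A+=M;b+=M@o
    return np.linalg.solve(A,b)
def atz(r,z): o,v=r;return o+v*(z-o[2])/v[2]
E
python3 - <<'E'
from h import *
s=arm.observe();print(s)
ims=[]
for c in('scene','top','wrist'):
    im=arm.get_image(c);cv2.imwrite(f'pics/{c}0.png',im[...,::-1])
    print(c,cal(c)[2].round(3).tolist())
    for q in('flap_bar','flap_hinge','machine'):
        print(c,q,[(np.round(x['point'],1).tolist(),round(x['conf'],2)) for x in arm.place_of(c,q)[:2]])
E
```

```text
pics
{'clock': 0.0, 'joints': array([ 1.15443385,  0.43522077,  0.02498411,  1.57405816, -0.01158675,
        1.13401286, -0.07508331]), 'dq': array([-0.00019438, -0.00079193,  0.00209448,  0.00090756,  0.0018299 ,
        0.00127992, -0.00036478]), 'joint_efforts': array([ 1.03710521e-03, -6.67850518e+01,  9.85643081e-01, -3.14460683e+01,
       -6.03769999e-02,  4.26385424e-02,  1.36416920e-04]), 'position': array([ 0.1927946 , -0.59428884,  0.40396133]), 'ee_rot': array([-3.10154161e+00, -4.90514271e-01,  6.23996455e-04]), 'force': array([-0.25423316,  0.0092257 , -0.23532008]), 'ft_torque': array([-0.04393806, -0.00109302, -0.04638297]), 'gripper_force': 0.0, 'width': 0.996892293866148}
scene [[-0.149, -0.72, 0.677, 1.314], [0.989, -0.106, 0.105, -0.008], [-0.004, 0.685, 0.728, 1.02], [0.0, 0.0, 0.0, 1.0]]
scene flap_bar [([211.0, 410.7], 0.9)]
scene flap_hinge [([248.0, 371.4], 0.68)]
scene machine [([260.7, 370.0], 0.94)]
top [[-0.028, 0.994, -0.105, 0.397], [-1.0, -0.028, 0.002, -0.131], [-0.001, 0.105, 0.994, 1.455], [0.0, 0.0, 0.0, 1.0]]
top flap_bar [([216.1, 126.4], 0.56)]
top flap_hinge [([218.4, 175.0], 0.8)]
top machine [([222.4, 175.3], 0.68), ([224.0, 373.7], 0.68)]
wrist [[0.309, 0.912, 0.268, 0.265], [-0.951, 0.297, 0.086, -0.572], [-0.001, -0.281, 0.96, 0.385], [0.0, 0.0, 0.0, 1.0]]
wrist flap_bar []
wrist flap_hinge []
wrist machine []
```

```bash
python3 - <<'E'
from h import *
a=cv2.imread('pics/scene0.png');b=cv2.imread('pics/top0.png')
cv2.imwrite('pics/both.png',cv2.resize(np.hstack([a,b]),(800,300)))
bar=tri([ray('scene',(211,410.7)),ray('top',(216.1,126.4))]);print('bar',bar)
h=tri([ray('scene',(248,371.4)),ray('top',(218.4,175))]);print('hinge',h)
print(atz(ray('scene',(248,371.4)),.06),atz(ray('top',(218.4,175)),.06))
print(atz(ray('scene',(211,410.7)),.249),atz(ray('top',(216.1,126.4)),.249))
E
```

```text
bar [0.52295136 0.23518608 0.23640472]
hinge [0.53007024 0.15250732 0.06726543]
[0.52413983 0.1535023  0.06      ] [0.53076141 0.15422093 0.06      ]
[0.53656226 0.22803398 0.249     ] [0.52175213 0.23466272 0.249     ]
```

View pics/scene0.png

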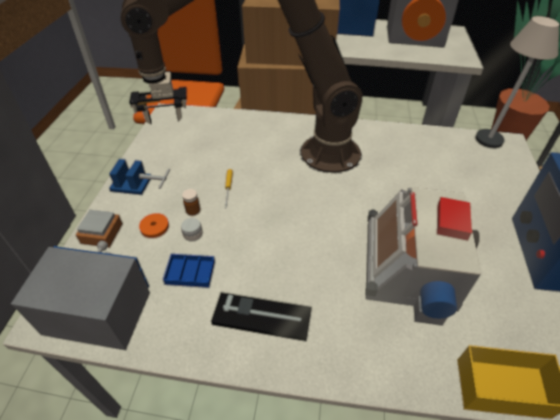

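View pics/top0.png

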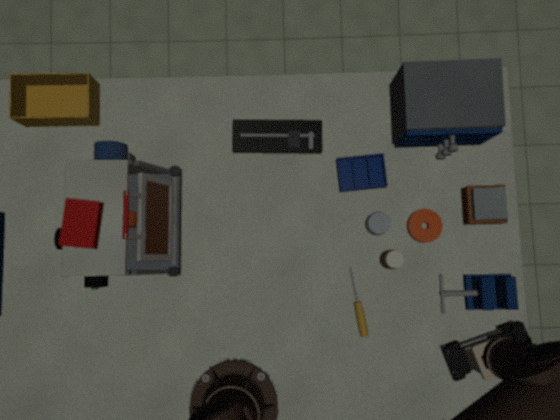

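The scene shows the grey machine at right, with the amber flap around (240,390) and the red bar around (211,411). In the top view the bar is the thin red strip from about (192,126) to (237,126), and the hinge line is near column 178, rows 170–270. Next I'll get the heading.

```bash
python3 - <<'E'
from h import *
b=cv2.imread('pics/top0.png')
hsv=cv2.cvtColor(b,cv2.COLOR_BGR2HSV)
m=((hsv[...,0]<8)|(hsv[...,0]>172))&(hsv[...,1]>130)&(hsv[...,2]>60)
m[:, :115]=0;m[:,140:]=0;m[:185]=0;m[245:]=0
r,c=np.nonzero(m);print(len(r),r.min(),r.max(),c.min(),c.max())
for rr in range(r.min(),r.max()+1,4): print(rr,c[r==rr].min(),c[r==rr].max(),end='; ')
rs=np.array([(x,np.mean(c[r==x])) for x in range(r.min()+2,r.max()-1)])
P=np.array([atz(ray('top',p),.249) for p in rs])
k=np.polyfit(P[:,0],P[:,1],1);print('\nbar y=',k,'angle',np.degrees(np.arctan(k[0])),P[0],P[-1])
mm=arm
arm.get_image('top');print(len(arm.silhouettes('top','flap_bar')))
s=arm.silhouettes('top','machine')[0]['region'];s0=s.astype(np.uint8)
print(cv2.minAreaRect(cv2.findNonZero(s0)))
v=np.hstack([cv2.resize(b[140:290,50:200],(750,750),interpolation=cv2.INTER_CUBIC)])
cv2.imwrite('pics/tcrop.png',v[:600])
E
```

```text
209 192 237 123 135
192 124 128; 196 124 128; 200 124 128; 204 124 127; 208 124 128; 212 124 128; 216 124 129; 220 124 134; 224 123 128; 228 123 127; 232 123 127; 236 123 123; 
bar y= [-0.01746684  0.24531308] angle -1.000674542133884 [0.57682485 0.23583658 0.249     ] [0.47530188 0.24147364 0.249     ]
1
((117.5, 214.5), (147.0, 127.0), 90.0)
```

View pics/tcrop.png

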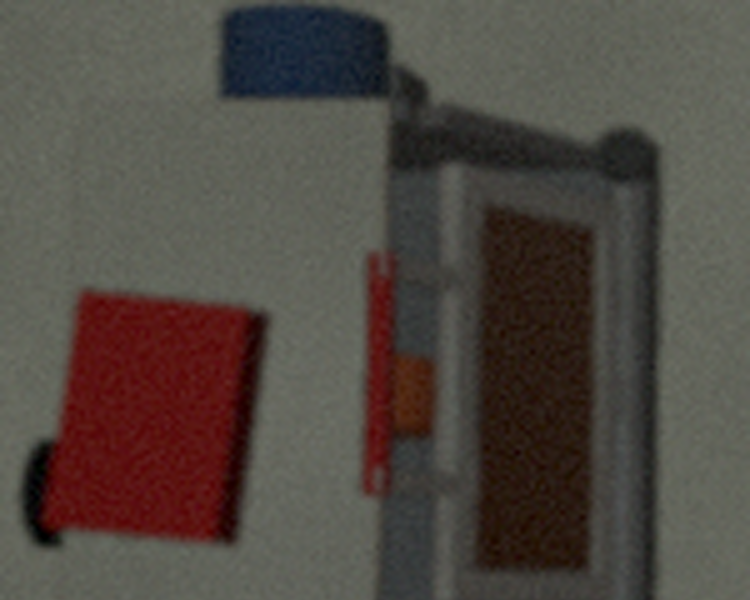

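```bash
python3 -m inch '0.03 -0.036 -0.015 0 0.06; 0.06 -0.072 -0.03 0 0.06; 0.09 -0.108 -0.045 0 0.06; 0.12 -0.144 -0.06 0 0.06; 0.15 -0.18 -0.075 0 0.06' 20
python3 -m inch '0.03 -0.036 -0.004 0 0.06; 0.06 -0.072 -0.008 0 0.06; 0.09 -0.108 -0.012 0 0.06; 0.12 -0.144 -0.016 0 0.06; 0.15 -0.18 -0.02 0 0.06'
```

```text
clock: 1.25
position: [0.2804, -0.3751, 0.4805]
ee_rot: [3.102, 0.491, 0.0]
force: [1.7, -0.8, 0.7]
width: 0.665
gripper_force: 0.0
clock: 1.75
position: [0.3673, -0.1575, 0.5003]
ee_rot: [3.102, 0.49, 0.001]
force: [1.0, -0.3, -0.7]
width: 0.654
gripper_force: 0.0
```

```bash
python3 -m inch '0.03 -0.036 0 0 0.06; 0.06 -0.072 0 0 0.06; 0.09 -0.108 0 0 0.06; 0.12 -0.144 0 0 0.06; 0.15 -0.18 0 0 0.06'
python3 -m inch '0.03 -0.036 0 0.12 0.06; 0.06 -0.072 0 0.24 0.06; 0.09 -0.108 0 0.374 0.06; 0.12 -0.14 0 0.374 0.06; 0.123 -0.144 0 0.374 0.06'
cat > w.py <<'E'
from h import *
import sys
s=arm.observe();p=s['position'];Rt=R.from_rotvec(s['ee_rot']).as_matrix();print(p.round(4),Rt.round(3).tolist())
im=arm.get_image('wrist');cv2.imwrite(f'pics/{sys.argv[1]}.png',im[...,::-1])
K,d,T=cal('wrist')
for q in('flap_bar','flap_hinge'):print(q,[(np.round(x['point'],1).tolist(),round(x['conf'],2)) for x in arm.place_of('wrist',q)[:2]])
hsv=cv2.cvtColor(im[...,::-1].copy(),cv2.COLOR_BGR2HSV)
r=arm.silhouettes('wrist','flap_bar')
print([(x['conf'],x['region'].sum(),np.round(x['point'])) for x in r])
print(proj('wrist',p+Rt[:,2]*.159))
E
python3 w.py w1
```

```text
clock: 2.25
position: [0.4545, 0.0598, 0.5001]
ee_rot: [3.103, 0.49, 0.002]
force: [1.1, -1.0, -0.5]
width: 0.652
gripper_force: 0.0
clock: 2.75
position: [0.5272, 0.2381, 0.499]
ee_rot: [-3.137, 0.086, 0.002]
force: [0.9, 0.5, 0.1]
width: 0.649
gripper_force: 0.0
[0.5272 0.2381 0.499 ] [[0.998, -0.055, -0.001], [-0.055, -0.998, 0.003], [-0.001, -0.003, -1.0]]
flap_bar [([217.2, 283.4], 0.85)]
flap_hinge [([171.0, 340.0], 0.69)]
[]
[[270.74316315 265.72702119]]
```

View pics/w1.png

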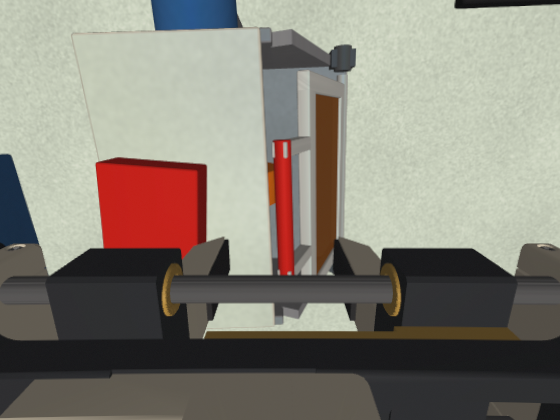

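The wrist view shows the bar running from its far end at (141,282) towards (275,288), where the gripper rod covers it. It lies roughly midway between the fingers.

```bash
python3 - <<'E'
from h import *
im=cv2.imread('pics/w1.png');hsv=cv2.cvtColor(im,cv2.COLOR_BGR2HSV)
m=((hsv[...,0]<6)|(hsv[...,0]>174))&(hsv[...,1]>150)&(hsv[...,2]>90)
m[:,:270]=0;m[:,300:]=0
P=[]
for r in range(160,262,5):
    c=np.nonzero(m[r])[0]; P.append(atz(ray('wrist',(r,(c.min()+c.max())/2)),.249))
P=np.array(P);k=np.polyfit(P[:,0],P[:,1],1);print(k,P[0],P[-1])
e=np.nonzero(m.any(1))[0];print(e.min(),e.max())
E0=atz(ray('wrist',(140,282)),.249);print('far end',E0)
d=np.array([1,k[0]])/np.hypot(1,k[0]);mid=E0[:2]-.06*d;mid[1]=np.polyval(k,mid[0]);print('mid',mid)
print('hinge by bar', mid-.0798*np.array([-d[1],d[0]]))
print('hinge seen',atz(ray('top',(218.4,175)),.06),atz(ray('wrist',(171,340)),.06),atz(ray('scene',(248,371.4)),.06))
E
```

```text
[-0.02255644  0.2401736 ] [0.57131609 0.22724132 0.249     ] [0.48656046 0.22927057 0.249     ]
140 274
far end [0.58633622 0.22635482 0.249     ]
mid [0.52635147 0.22830098]
hinge by bar [0.52455193 0.14852127]
hinge seen [0.53076141 0.15422093 0.06      ] [0.52495427 0.14718645 0.06      ] [0.52413983 0.1535023  0.06      ]
```

```bash
python3 -m inch '0 0.007 0.025 -0.02 0.06; 0 0.007 0.05 -0.02 0.06; 0 0.007 0.075 -0.02 0.06; 0 0.007 0.091 -0.02 0.06; 0 0.007 0.091 -0.02 0.06' 20
python3 w.py w2
```

```text
clock: 3.45
position: [0.526, 0.2235, 0.407]
ee_rot: [3.138, -0.067, -0.004]
force: [-0.5, 0.6, -0.7]
width: 0.652
gripper_force: 0.0
[0.526  0.2235 0.407 ] [[0.999, -0.043, -0.003], [-0.043, -0.999, -0.003], [-0.003, 0.003, -1.0]]
flap_bar [([271.0, 258.3], 0.95)]
flap_hinge [([182.5, 340.3], 0.73)]
[(0.7, np.int64(80834), array([115., 207.])), (0.58, np.int64(20957), array([183., 301.]))]
[[270.35353535 283.78370264]]
```

View pics/w2.png

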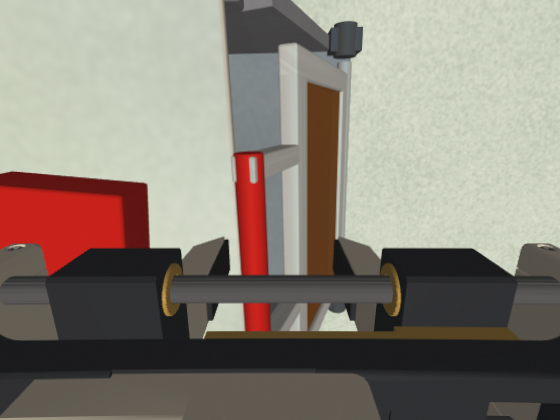

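The bar now shows at column 253, left of the finger centre (284), so the tool has to move towards +y.

```bash
python3 - <<'E'
from h import *
im=cv2.imread('pics/w2.png');hsv=cv2.cvtColor(im,cv2.COLOR_BGR2HSV)
m=((hsv[...,0]<6)|(hsv[...,0]>174))&(hsv[...,1]>150)&(hsv[...,2]>90)
m[:,:225]=0;m[:,275:]=0
P=[]
for r in range(185,272,5):
    c=np.nonzero(m[r])[0]; P.append(atz(ray('wrist',(r,(c.min()+c.max())/2)),.249))
P=np.array(P);k=np.polyfit(P[:,0],P[:,1],1);print(k,P[0],P[-1],atz(ray('wrist',(155,249)),.249))
print(arm.observe()['position'])
E
```

```text
[-0.0143546  0.2460136] [0.57249053 0.23784668 0.249     ] [0.52690287 0.23838614 0.249     ] [0.58683696 0.23707261 0.249     ]
[0.52672201 0.22555062 0.4101856 ]
```

```bash
python3 -m inch '0 -0.006 0.002 0 0.06; 0 -0.013 0.002 0 0.06; 0 -0.013 0.002 0 0.06; 0 -0.013 0.002 0 0.06; 0 -0.013 0.002 0 0.04'
python3 -m inch '0 0 0 0 0.03; 0 0 0 0 0.02; 0 0 0 0 0.01; 0 0 0 0 0.005; 0 0 0 0 0.005' 25; python3 -m inch '0 0 0 0 0; 0 0 0 0 0'
```

```text
clock: 4.15
position: [0.527, 0.239, 0.4067]
ee_rot: [3.141, -0.063, -0.0]
force: [0.3, -0.9, 0.1]
width: 0.606
gripper_force: 0.0
clock: 4.65
position: [0.527, 0.2385, 0.4066]
ee_rot: [3.14, -0.064, -0.0]
force: [-2.2, -14.7, 4.3]
width: 0.18
gripper_force: 7.7
clock: 4.85
position: [0.5271, 0.2372, 0.4066]
ee_rot: [3.137, -0.066, -0.001]
force: [-1.3, -6.2, 4.3]
width: 0.144
gripper_force: 25.0
```

```bash
cat > t.py <<'E'
import numpy as np,sys
# phi list start, end, n rows total -> per-5-row relative rows (tool y,z)
a,b,n=map(float,sys.argv[1:4]);ph=np.linspace(a,b,int(n)+1);L=.205
for i in range(0,int(n),5):
    o=ph[i];print(f'{o:.3f}:', '; '.join(f'{L*(np.sin(q)-np.sin(o)):.4f} {L*(np.cos(o)-np.cos(q)):.4f}' for q in ph[i+1:i+6]))
E
python3 t.py -.4 1.4 30
```

```text
-0.400: 0.0115 -0.0044; 0.0232 -0.0082; 0.0351 -0.0112; 0.0472 -0.0136; 0.0594 -0.0152
-0.100: 0.0123 -0.0009; 0.0246 -0.0010; 0.0368 -0.0004; 0.0491 0.0010; 0.0612 0.0031
0.200: 0.0120 0.0028; 0.0238 0.0063; 0.0353 0.0105; 0.0466 0.0154; 0.0576 0.0210
0.500: 0.0106 0.0062; 0.0208 0.0131; 0.0306 0.0205; 0.0399 0.0285; 0.0488 0.0371
0.800: 0.0083 0.0091; 0.0160 0.0186; 0.0232 0.0286; 0.0297 0.0390; 0.0356 0.0498
1.100: 0.0052 0.0111; 0.0098 0.0225; 0.0137 0.0342; 0.0169 0.0461; 0.0193 0.0581
```

```bash
python3 -m inch '0 0.0115 -0.0044 0 0; 0 0.0232 -0.0082 0 0; 0 0.0351 -0.0112 0 0; 0 0.0472 -0.0136 0 0; 0 0.0594 -0.0152 0 0' 30
```

```text
clock: 5.35
position: [0.5253, 0.1788, 0.4232]
ee_rot: [-3.139, 0.064, -0.005]
force: [7.1, 0.5, -3.6]
width: 0.137
gripper_force: 29.9
```

```bash
python3 -m inch '0.0005 0.0123 -0.0009 0 0; 0.001 0.0246 -0.001 0 0; 0.0015 0.0368 -0.0004 0 0; 0.002 0.0491 0.001 0 0; 0.0025 0.0612 0.0031 0 0'
python3 -m inch '0 0 0 0 0'; python3 - <<'E'
from h import *
s=arm.observe();print(s['position'],s['force'],s['ft_torque'])
E
```

```text
clock: 5.85
position: [0.5244, 0.1174, 0.4192]
ee_rot: [3.141, -0.063, 0.0]
force: [2.8, 0.3, 4.9]
width: 0.142
gripper_force: 30.1
clock: 5.95
position: [0.5245, 0.1157, 0.4187]
ee_rot: [3.139, -0.068, -0.001]
force: [1.1, -0.1, 7.7]
width: 0.143
gripper_force: 30.0
[0.52453347 0.11573812 0.41874393] [ 1.11768995 -0.08647088  7.68227081] [-0.07376136 -0.03304579  0.13502939]
```

```bash
python3 -m inch '0 0.0120 0.0018 0 0; 0.0003 0.0238 0.0053 0 0; 0.0005 0.0353 0.0095 0 0; 0.0007 0.0466 0.0144 0 0; 0.001 0.0576 0.020 0 0'
python3 -m inch '0 0.0106 0.0062 0 0; 0 0.0208 0.0131 0 0; 0 0.0306 0.0205 0 0; 0 0.0399 0.0285 0 0; 0 0.0488 0.0371 0 0'; python3 -m inch '0 0 0 0 0'
```

```text
clock: 6.45
position: [0.523, 0.0595, 0.3981]
ee_rot: [3.141, -0.064, -0.002]
force: [-0.1, -0.5, 2.3]
width: 0.142
gripper_force: 30.0
clock: 6.95
position: [0.5214, 0.0112, 0.3611]
ee_rot: [3.141, -0.063, 0.001]
force: [2.1, -0.3, 1.6]
width: 0.14
gripper_force: 30.0
clock: 7.05
position: [0.5215, 0.0103, 0.3603]
ee_rot: [3.14, -0.066, -0.001]
force: [2.3, -1.1, 0.5]
width: 0.145
gripper_force: 29.9
```

```bash
python3 -m inch '0 0.0083 0.0091 0 0; 0 0.0160 0.0186 0 0; 0 0.0232 0.0286 0 0; 0 0.0297 0.0390 0 0; 0 0.0356 0.0498 0 0'
python3 -m inch '0 0.0052 0.0111 0 0; 0 0.0098 0.0225 0 0; 0 0.0137 0.0342 0 0; 0 0.0169 0.0461 0 0; 0 0.0193 0.0581 0 0'; python3 -m inch '0 0 0 0 0'; python3 t.py 1.4 1.55 10
```

```text
clock: 7.55
position: [0.5204, -0.0243, 0.3112]
ee_rot: [-3.141, 0.064, -0.002]
force: [5.7, -2.2, -0.3]
width: 0.142
gripper_force: 30.1
clock: 8.05
position: [0.5199, -0.0441, 0.2532]
ee_rot: [3.14, -0.065, 0.003]
force: [6.9, -4.5, 1.4]
width: 0.147
gripper_force: 30.1
clock: 8.15
position: [0.52, -0.0443, 0.2524]
ee_rot: [3.14, -0.065, 0.002]
force: [6.9, -4.8, 0.3]
width: 0.141
gripper_force: 30.1
1.400: 0.0005 0.0030; 0.0010 0.0061; 0.0014 0.0091; 0.0017 0.0122; 0.0020 0.0152
1.475: 0.0003 0.0031; 0.0005 0.0061; 0.0007 0.0092; 0.0008 0.0123; 0.0009 0.0153
```

```bash
python3 -m inch '0.0003 0.0010 0.0030 0 0; 0.0006 0.0015 0.0061 0 0; 0.001 0.0020 0.0091 0 0; 0.001 0.0023 0.0122 0 0; 0.001 0.0025 0.0152 0 0'
python3 -m inch '0 0.0003 0.0020 0 0; 0 0.0004 0.004 0 0; 0 0.0005 0.006 0 0; 0 0.0006 0.0080 0 0; 0 0.0006 0.0080 0 0'; python3 -m inch '0 0 0 0 0'
```

```text
clock: 8.65
position: [0.5202, -0.0465, 0.238]
ee_rot: [3.14, -0.064, 0.0]
force: [4.7, -3.8, 0.5]
width: 0.145
gripper_force: 30.1
clock: 9.15
position: [0.5202, -0.0472, 0.2299]
ee_rot: [3.14, -0.065, 0.0]
force: [5.3, -5.4, 1.3]
width: 0.142
gripper_force: 30.1
clock: 9.25
position: [0.5202, -0.0472, 0.23]
ee_rot: [3.14, -0.065, 0.0]
force: [5.0, -4.8, -0.5]
width: 0.141
gripper_force: 30.1
```

```bash
python3 -m inch '0 0 0.0005 0 0; 0 0 0.001 0 0; 0 0 0.0015 0 0; 0 0 0.002 0 0; 0 0 0.002 0 0'; python3 -m inch '0 0 0.0005 0 0; 0 0 0.001 0 0; 0 0 0.0015 0 0; 0 0 0.0015 0 0; 0 0 0.0015 0 0'
```

```text
clock: 9.75
position: [0.5202, -0.0474, 0.2281]
ee_rot: [3.14, -0.065, 0.0]
force: [5.2, -5.2, -0.7]
width: 0.14
gripper_force: 30.1
clock: 10.25
position: [0.5201, -0.0474, 0.2266]
ee_rot: [3.14, -0.065, 0.0]
force: [4.9, -5.9, 0.2]
width: 0.143
gripper_force: 30.1
```

```bash
python3 -m inch '0 0 0.0005 0 0; 0 0 0.001 0 0; 0 0 0.0015 0 0; 0 0 0.002 0 0; 0 0 0.002 0 0'; python3 -m inch '0 0 0 0 0; 0 0 0 0 0'; python3 w.py w3
```

```text
clock: 10.75
position: [0.5202, -0.0476, 0.2246]
ee_rot: [3.139, -0.065, 0.0]
force: [4.4, -5.9, 0.8]
width: 0.141
gripper_force: 30.1
clock: 10.95
position: [0.5201, -0.0475, 0.2246]
ee_rot: [3.139, -0.065, 0.0]
force: [3.3, -6.2, 0.6]
width: 0.138
gripper_force: 30.1
[ 0.5201 -0.0475  0.2246] [[0.999, -0.042, 0.0], [-0.042, -0.999, -0.001], [0.0, 0.001, -1.0]]
flap_bar [([275.8, 279.7], 0.93)]
flap_hinge []
[(0.62, np.int64(51986), array([164.,  99.]))]
[[270.98041635 278.72528214]]
```

View pics/w3.png

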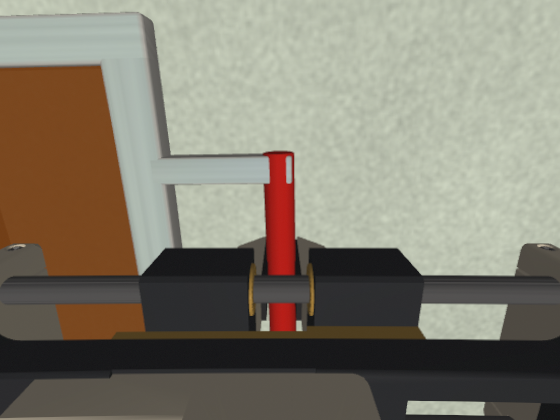

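The picture shows the bar firmly between the fingers at (275,280) and the flap nearly level. There's no contact with the stop yet, so I'll keep easing down.

```bash
python3 -m inch '0 0 0.0007 0 0; 0 0 0.0014 0 0; 0 0 0.002 0 0; 0 0 0.002 0 0; 0 0 0.002 0 0'; python3 -m inch '0 0 0.0007 0 0; 0 0 0.0014 0 0; 0 0 0.002 0 0; 0 0 0.002 0 0; 0 0 0.002 0 0'; python3 - <<'E'
from h import *
T=arm.get_image('top');cv2.imwrite('pics/top1.png',T[...,::-1]);print(arm.observe())
for c in('scene','top'):
  if c=='scene':S=arm.get_image(c)
  for q in('flap_bar','flap_hinge'):print(c,q,[(np.round(x['point'],1).tolist(),round(x['conf'],2)) for x in arm.place_of(c,q)[:2]])
cv2.imwrite('pics/s1.png',cv2.resize(S[150:330,280:500,::-1],None,fx=3,fy=3,interpolation=cv2.INTER_CUBIC))
E
```

```text
clock: 11.65
position: [0.5202, -0.0476, 0.2226]
ee_rot: [3.139, -0.065, 0.0]
force: [3.3, -6.3, -0.3]
width: 0.143
gripper_force: 30.1
clock: 12.15
position: [0.5202, -0.0475, 0.2221]
ee_rot: [3.138, -0.065, 0.002]
force: [-1.6, -7.4, 21.6]
width: 0.143
gripper_force: 30.0
{'clock': 12.2, 'joints': array([ 0.31083673,  0.54479901, -0.43781128,  1.98444368,  0.35828958,
        0.68627387, -1.96400257]), 'dq': array([-0.00173073, -0.00243084, -0.00032901, -0.00108217, -0.00058775,
       -0.00068513,  0.00191346]), 'joint_efforts': array([ -3.48954633, -50.49612164,  -8.32872123, -16.67705119,
        -1.34266958,  -1.58835433,  -0.16224251]), 'position': array([ 0.52017585, -0.04745109,  0.22209369]), 'ee_rot': array([ 3.13844932e+00, -6.50886369e-02,  1.69352897e-03]), 'force': array([-1.34259808, -6.91755635, 21.6318373 ]), 'ft_torque': array([-1.39491449,  0.48353149,  0.10980937]), 'gripper_force': 30.04927486181259, 'width': 0.13996754899292094}
scene flap_bar [([240.7, 302.5], 0.59)]
scene flap_hinge [([247.7, 370.3], 0.64), ([212.8, 192.4], 0.64)]
top flap_bar []
top flap_hinge [([223.2, 173.5], 0.78)]
```

View pics/s1.png

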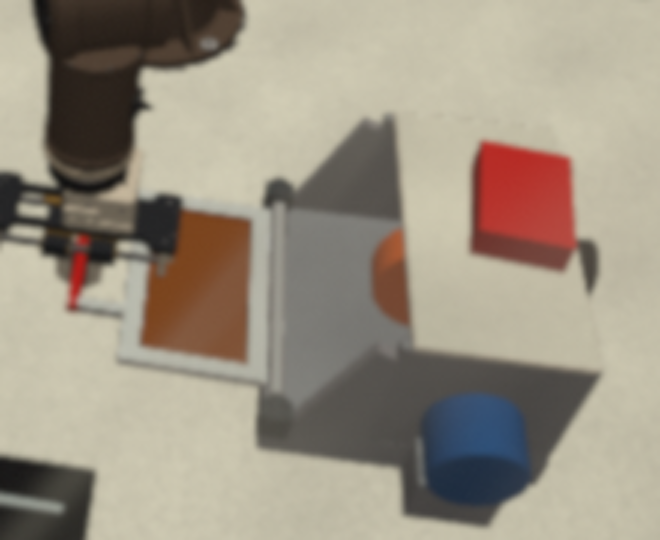

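The flap is on its open stop: 21.6 N upward, and the picture shows it level. Next is the way back up.

```bash
python3 t.py 1.52 0.02 25
```

```text
1.520: -0.0010 -0.0123; -0.0027 -0.0244; -0.0052 -0.0365; -0.0083 -0.0484; -0.0122 -0.0600
1.220: -0.0046 -0.0114; -0.0098 -0.0225; -0.0157 -0.0333; -0.0223 -0.0437; -0.0294 -0.0537
0.920: -0.0077 -0.0096; -0.0160 -0.0186; -0.0249 -0.0272; -0.0342 -0.0352; -0.0440 -0.0427
0.620: -0.0102 -0.0068; -0.0208 -0.0131; -0.0318 -0.0186; -0.0431 -0.0235; -0.0546 -0.0277
0.320: -0.0118 -0.0035; -0.0238 -0.0063; -0.0359 -0.0084; -0.0481 -0.0098; -0.0604 -0.0104
```

```bash
python3 -m inch '0 -0.001 -0.0138 0 0; 0 -0.0027 -0.0259 0 0; 0 -0.0052 -0.038 0 0; 0 -0.0083 -0.0499 0 0; -0.0003 -0.0122 -0.0615 0 0'; python3 -m inch '-0.0001 -0.0046 -0.0114 0 0; -0.0002 -0.0098 -0.0225 0 0; -0.0003 -0.0157 -0.0333 0 0; -0.0004 -0.0223 -0.0437 0 0; -0.0005 -0.0294 -0.0537 0 0'; python3 -m inch '0 0 0 0 0'
```

```text
clock: 12.95
position: [0.5204, -0.0358, 0.2825]
ee_rot: [3.139, -0.066, 0.0]
force: [6.0, -8.3, -0.0]
width: 0.143
gripper_force: 30.0
clock: 13.45
position: [0.521, -0.0079, 0.3364]
ee_rot: [3.136, -0.069, -0.0]
force: [2.9, -14.0, 6.3]
width: 0.142
gripper_force: 30.0
clock: 13.55
position: [0.5209, -0.0073, 0.3372]
ee_rot: [3.136, -0.067, 0.001]
force: [1.6, -14.6, 7.4]
width: 0.144
gripper_force: 30.0
```

```bash
python3 -m inch '0 -0.0065 -0.0105 0 0; -0.0001 -0.0148 -0.0195 0 0; -0.0002 -0.0237 -0.0281 0 0; -0.0003 -0.033 -0.0361 0 0; -0.0005 -0.0428 -0.0436 0 0'; python3 -m inch '0 0 0 0 0'
```

```text
clock: 14.05
position: [0.5221, 0.0345, 0.3803]
ee_rot: [3.134, -0.07, -0.001]
force: [-1.7, -14.8, 16.1]
width: 0.145
gripper_force: 30.1
clock: 14.15
position: [0.522, 0.0359, 0.3813]
ee_rot: [3.135, -0.066, 0.0]
force: [-4.4, -15.1, 17.8]
width: 0.143
gripper_force: 30.1
```

```bash
python3 -m inch '-0.0001 -0.0102 -0.0070 0 0; -0.0002 -0.0208 -0.0135 0 0; -0.0003 -0.0318 -0.0192 0 0; -0.0004 -0.0431 -0.0242 0 0; -0.0005 -0.0546 -0.0285 0 0'; python3 -m inch '0 0 0 0 0'
```

```text
clock: 14.65
position: [0.5233, 0.0916, 0.4087]
ee_rot: [3.137, -0.066, -0.002]
force: [-3.9, -5.7, 9.7]
width: 0.142
gripper_force: 30.1
clock: 14.75
position: [0.5232, 0.0933, 0.4092]
ee_rot: [3.139, -0.061, -0.001]
force: [-4.9, -6.6, 15.5]
width: 0.143
gripper_force: 30.1
```

```bash
python3 -m inch '0 -0.0118 -0.005 0 0; 0 -0.0238 -0.008 0 0; 0 -0.0359 -0.0103 0 0; 0 -0.0481 -0.0118 0 0; -0.0003 -0.0580 -0.0124 0 0'; python3 -m inch '0 0 0 0 0; 0 0 0 0 0'; python3 w.py w4
```

```text
clock: 15.25
position: [0.5251, 0.1525, 0.4203]
ee_rot: [3.141, -0.061, -0.003]
force: [-4.3, -1.6, -0.8]
width: 0.141
gripper_force: 30.0
clock: 15.45
position: [0.5251, 0.1515, 0.4203]
ee_rot: [3.141, -0.061, -0.003]
force: [-7.1, -1.5, 3.0]
width: 0.139
gripper_force: 29.9
[0.5251 0.1515 0.4203] [[0.999, -0.039, -0.002], [-0.039, -0.999, -0.0], [-0.002, 0.0, -1.0]]
flap_bar [([273.1, 281.2], 0.93)]
flap_hinge []
[(0.9, np.int64(6408), array([189., 278.]))]
[[270.95917921 277.51755593]]
```

```bash
python3 -m inch '-0.0003 -0.0015 -0.0002 0 0; -0.0006 -0.003 -0.0003 0 0; -0.001 -0.0045 -0.0004 0 0; -0.001 -0.0057 -0.0004 0 0; -0.001 -0.0057 -0.0004 0 0'; python3 -m inch '0 0 0 0 0; 0 0 0 0 0; 0 0 0 0 0; 0 0 0 0 0; 0 0 0 0 0'; python3 w.py w5; python3 - <<'E'
from h import *
print(arm.observe()['position'])
S=arm.get_image('scene');cv2.imwrite('pics/s2.png',np.hstack([cv2.resize(S[150:330,280:500,::-1],(440,360)),cv2.resize(cv2.imread('pics/w5.png'),(360,360))]))
Y=arm.get_image('top')
for q in ('flap_hinge','flap_bar'):print([(np.round(x['point'],1),round(x['conf'],2)) for x in arm.place_of('top',q)[:1]])
E
```

```text
clock: 16.15
position: [0.525, 0.1565, 0.4206]
ee_rot: [3.141, -0.063, -0.002]
force: [-1.8, -1.2, -8.3]
width: 0.143
gripper_force: 30.0
clock: 16.65
position: [0.5249, 0.1565, 0.4207]
ee_rot: [3.141, -0.063, -0.001]
force: [-0.9, -0.8, -14.9]
width: 0.141
gripper_force: 29.9
[0.5249 0.1565 0.4207] [[0.999, -0.04, -0.001], [-0.04, -0.999, -0.0], [-0.001, 0.0, -1.0]]
flap_bar [([272.0, 280.8], 0.86)]
flap_hinge []
[(0.9, np.int64(6767), array([187., 277.]))]
[[270.89848437 278.73066127]]
[0.52495405 0.15649326 0.42072423]
[(array([222.8, 174.9]), 0.6)]
[(array([214.7, 160.7]), 0.77)]
```

View pics/s2.png

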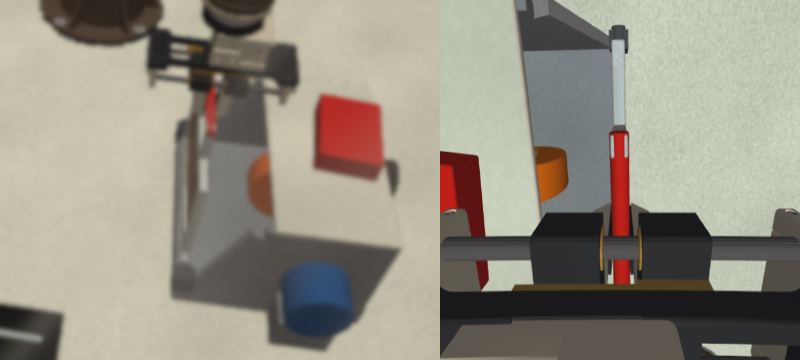

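The wrist half shows the upright flap edge-on, directly under the bar and in line with the hinge knob. The fingers are on the bar and the carton hasn't moved. I'll relieve the 15 N upward pull and settle.

```bash
python3 -m inch '0 -0.0003 0.0005 0 0; 0 -0.0006 0.001 0 0; 0 -0.0006 0.001 0 0; 0 -0.0006 0.001 0 0; 0 -0.0006 0.001 0 0'; python3 -m inch '0 0 0 0 0; 0 0 0 0 0; 0 0 0 0 0; 0 0 0 0 0; 0 0 0 0 0'
```

```text
clock: 17.55
position: [0.5249, 0.1575, 0.4207]
ee_rot: [-3.141, 0.063, -0.0]
force: [-5.2, -1.6, -8.7]
width: 0.149
gripper_force: 29.9
clock: 18.05
position: [0.5249, 0.1575, 0.4207]
ee_rot: [-3.141, 0.063, -0.0]
force: [-5.7, -1.1, -9.7]
width: 0.145
gripper_force: 29.9
```

```bash
python3 -c "
from cell import arm
print(arm.sign_off())"
```

```text
the job is handed in; nothing more can be done
None
```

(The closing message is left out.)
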